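Loosen the wing nut of the dried plaster mould

ROBOT

A 7-joint arm with a two-finger parallel gripper is mounted at the origin on the work surface. World frame = base frame: x ahead of the robot, y to its left, z up, the work surface at z = 0. Lengths are in m, angles in rad, forces in N, time in s.
With the tool pointing down it reaches from about 0.4 to 0.85 m from the base axis. Payload 10.4 kg.
Tool frame: the origin (TCP) lies at the very end of the fingers, on their centre line; the grasp point (between the pads) lies 19 mm behind it; z points along the fingers, y is the direction in which the jaws open and shut (so a half turn about z gives the same grasp; the last joint's range is limited). The gripper opens to 87 mm and grips with 3 to 60 N. Pads are 19 mm wide; open, the fingers measure 117 mm over their backs; the gripper's body (75 mm by 190 mm) begins 51 mm behind the grasp point.
Start: joints at [1.153, 0.332, -0.065, 1.46, 0.022, 1.35, -0.088], TCP at [0.24, -0.577, 0.223] pointing down, gripper open.
Joint ranges: [-2.6, 2.6], [-0.5, 2.12], [-1.47, 1.34], [0.16, 2.42], [-1.27, 4.41], [0.06, 2.06], [-2.6, 2.6]. Speed limits (rad/s): [2.22, 2.22, 2.79, 2.79, 3.14, 3.14, 3.14].

INTERFACE

Orientations are given as a unit quaternion [x, y, z, w].
In Python, from bench import r, eyes, job gives the robot as it stands. The module is installed in compiled form; this text tells all that it offers.
- The arm moves only by the tool play_rows, never from a script. Its argument "motion" is a list of rows, each a list of 7 numbers: the shift along the tool's x, y, z as a fraction of full scale, then the turn, a rotation vector about the tool's x, y, z as a fraction of full scale, then the opening in per cent of the stroke, from 0 (shut) to 100 (fully open). A call has 1 to 5 rows; each row is the pose to reach, as a shift and turn from the pose commanded when the call began, along the tool's axes at that moment; what a row does not reach only later rows make up. Full scale, the value 1, is 0.2 m for a shift and 90 degrees for a turn. A row lasts 1/8 s, in which the tool goes at most 62.5 mm and 10.7 degrees, less where a joint would pass 70% of its speed; a pose out of reach is approached as far as the arm can. A call with a number of a shift or a turn outside -1 to 1 is refused whole. A call with a gripper value outside its range is refused whole. The fingers move at their own pace and stop on an object; "squeeze" is the grip in N (left out, the last holds). Time passes only in rows, so rows that repeat a pose let the fingers close. It gives the time, the measured TCP pose, the force and the opening at its end, in the units of the state.
- r.read_state(): the state, without advancing time (a new reading comes with each control period).
- eyes.camera(name): name is "side" or "top"; returns a dict with "image" (384x512x3 uint8, red, green, blue), "mtx" (3x3 intrinsics, pixels), "R" (3x3) and "t" (3): a world point X has camera coordinates R X + t. Camera axes: x right, y down, z forward; pixel columns grow to the right and rows downward; lengths in m; the calibration is good to about 2 mm. A picture is of the moment at which its call begins. There is no depth.
- job.close_job(): hands the job in, once; it reports no verdict.
Trained networks look in a picture, given as the dict that the camera call returned (one of the last four; its "shot" number tells which), for a name from the list of things; names that differ only in an ending like _2 or _b are one class to them, and where a whole thing is asked for, a point or a joint stands for the part that bears it (a point fixed in the world has none). Each returns a list of dicts, best first, with "p" (0 to 1); they miss things now and then, are a little off and sometimes report something else, mostly with a low value. They report only what shows in the picture. A call takes as long as a camera call. They do not tell look-alikes from the thing itself.
- eyes.regions_of(picture, label): "region" (384x512 bool, what is visible of it) and "xy" ([column, row] in pixels, amid what is visible of it).
- eyes.landmark_of(picture, label): "xy" ([column, row] in pixels: a listed point, or the origin of a listed thing).
The state is a dict: "time": time; "joint_positions": joint angles; "joint_vel": joint speeds; "joint_torque": joint torques, N m; "ee_pos": TCP position; "eef_rot": TCP orientation; "ft_force": force on the tool from outside, world axes, zero at the start; "torque": the same for the moment, N m; "width": finger opening in m.
Only numpy, scipy, OpenCV 4.12 (cv2) and the standard library are available. Lean on these libraries where they do the work, as an engineer would, in place of code of your own. Each camera call takes 0.05 s, during which the arm holds its last target. There are 200 camera calls.

TASK

The plaster mould with the green disc lying beside it has dried and is ready to be opened: loosen the blue wing nut on top of it by about a sixth of a turn (60 degrees), then let go of it. One of the two moulds has a reverse thread and nothing shows which, so feel which way the nut gives, and if it stands firm turn it the other way. Leave the other mould's nut tight and leave the green disc lying where it is.

Things in the scene. Friction and masses are not known exactly. Their poses are not given: they have to be found in the camera images.
- nut_a_grip (a point): Blue wing nut on top of one of two look-alike clamped plaster moulds; this point is the middle of its bar, on the turning axis, 140 mm above the table. Bar: 64 mm long (along x), 16 mm thick (along y; grip across this), 30 mm tall (15 above, 15 below this point), nothing wider under it above the washer; z is up. The steel washer (64 mm wide) is 26 mm below this point, the mould's flat top 31 mm below.
- nut_a (a joint): Turn of the nut at nut_a_grip from tight, rad: 0 = tight (the start), grows as it loosens, whichever way its thread runs, to a stop at 1.4. Loosening takes about 0.12 N m and it stays where left; the tightening way it stands firm. When tight the bar points along two dark marks on the mould's top. The mould is a block 130 mm square, 110 mm tall, on a 160 mm square board, fixed to the table.
- nut_b_grip (a point): Blue wing nut on top of one of two look-alike clamped plaster moulds; this point is the middle of its bar, on the turning axis, 140 mm above the table. Bar: 64 mm long (along x), 16 mm thick (along y; grip across this), 30 mm tall (15 above, 15 below this point), nothing wider under it above the washer; z is up. The steel washer (64 mm wide) is 26 mm below this point, the mould's flat top 31 mm below.
- nut_b (a joint): Turn of the nut at nut_b_grip from tight, rad: 0 = tight (the start), grows as it loosens, whichever way its thread runs, to a stop at 1.4. Loosening takes about 0.12 N m and it stays where left; the tightening way it stands firm. When tight the bar points along two dark marks on the mould's top. The mould is a block 130 mm square, 110 mm tall, on a 160 mm square board, fixed to the table.
- green_disc: A green-glazed flat disc, 56 mm across and 12 mm thick, lying loose on the table beside the mould that is to be opened, about 125 mm from that mould's nut axis and more than 200 mm from the other's. Its origin is the centre of its underside. A red disc (not listed) lies in the same way beside the other mould.
There are look-alikes about, which are no part of the job. What is meant by the green_disc is not black, and is the smaller of those in its own colour. What is shaped like the part that bears nut_a_grip but purple or red is not meant.

How it is judged:
At the end, for the whole second after the job is handed in: The nut of the mould with the green disc beside it is loosened by at least 0.7 rad (40 degrees) and at rest, the other nut is still tight (turned less than 0.2 rad), and the green disc lies within 30 mm of where it was (((horizontal distance between green_disc and nut_a_grip below 0.17 m and value of joint nut_a above 0.7 rad and value of joint nut_b below 0.2 rad and velocity of joint nut_a between -0.05 and 0.05 rad/s and distance of green_disc from where it was at the start of the episode below 0.03 m) or (horizontal distance between green_disc and nut_b_grip below 0.17 m and value of joint nut_b above 0.7 rad and value of joint nut_a below 0.2 rad and velocity of joint nut_b between -0.05 and 0.05 rad/s and distance of green_disc from where it was at the start of the episode below 0.03 m))); the robot touches nothing.
It fails at once if the nut of the mould without the green disc is loosened by more than 0.2 rad ((horizontal distance between green_disc and nut_a_grip below 0.17 m and value of joint nut_b above 0.2 rad) or (horizontal distance between green_disc and nut_b_grip below 0.17 m and value of joint nut_a above 0.2 rad)).
It fails at once if the green disc is pushed more than 30 mm from its place (distance of green_disc from where it was at the start of the episode above 0.03 m).
It also fails if it takes over 32 s, if anything falls off the work surface, if the arm or the gripper's body presses on something with over 40 N, if the wrist force passes 120 N, or if a joint passes its speed limit or range.

## Working session

There is one attempt and no reset: what is moved stays moved. The work goes in short steps, Python scripts to look and compute and a tool call to move; the robot and the scene stay as the last step left them, time stands still between calls to the robot, and variables do not carry over. Pictures are saved under pics/ and viewed, about 8 in all and at most 12, crops included, and the job is handed in when it is done.

Besides the shell and the picture viewer there is one more tool, called after ">>>" as a command line: name --pt "numbers of a row" for each row, then --argument value for the rest. play_rows: Moves the arm, as the interface text tells. Shift numbers are shares of 0.2 m and turn numbers shares of 90 degrees, none past 1 either way. Its arguments: {"type":"object","properties":{"motion":{"type":"array","items":{"type":"array","items":{"type":"number"}}},"squeeze":{"type":"number"}},"required":["motion"]}

```bash
mkdir -p pics; cat > h.py <<'E'
import numpy as np, cv2
from bench import r, eyes, job
def snap(n,f):
    p=eyes.camera(n); cv2.imwrite('pics/'+f,p['image'][:,:,::-1]); return p
def onplane(p,xy,z):
    d=p['R'].T@np.linalg.inv(p['mtx'])@np.array([*xy,1.]); c=-p['R'].T@p['t']
    return c+d*(z-c[2])/d[2]
def tri(ps,xys):
    A=[];b=[]
    for p,xy in zip(ps,xys):
        d=p['R'].T@np.linalg.inv(p['mtx'])@np.array([*xy,1.]); d/=np.linalg.norm(d); c=-p['R'].T@p['t']
        M=np.eye(3)-np.outer(d,d);A.append(M);b.append(M@c)
    return np.linalg.lstsq(np.vstack(A),np.hstack(b),rcond=None)[0]
E
python3 - <<'E'
from h import *
np.set_printoptions(precision=3,suppress=True)
ps={n:snap(n,n+'1.png') for n in('top','side')}
a=np.hstack([ps['top']['image'],ps['side']['image']])
cv2.imwrite('pics/both1.png',cv2.resize(a[:,:,::-1],(800,300)))
for n,p in ps.items():
    print(n,'cam',-p['R'].T@p['t'])
    for l,z in(('nut_a_grip',.14),('green_disc',0)):
        for d in eyes.landmark_of(p,l): print(n,l,np.round(d['xy']),round(d['p'],2),onplane(p,d['xy'],z))
s=r.read_state();print(s['time'],s['ee_pos'],s['eef_rot'],s['width'])
E
```

```text
top cam [0.429 0.068 1.186]
top nut_a_grip [385. 277.] 0.69 [ 0.268 -0.214  0.14 ]
top nut_a_grip [200. 164.] 0.48 [0.552 0.222 0.14 ]
top nut_a_grip [213. 277.] 0.46 [0.279 0.197 0.14 ]
top green_disc [139. 131.] 0.66 [0.665 0.411 0.   ]
top green_disc [230.  97.] 0.61 [0.752 0.158 0.   ]
side cam [0.366 0.912 0.71 ]
side nut_a_grip [231. 210.] 0.82 [0.546 0.233 0.14 ]
side nut_a_grip [355. 213.] 0.7 [0.278 0.206 0.14 ]
side nut_a_grip [354. 125.] 0.55 [ 0.27  -0.208  0.14 ]
side green_disc [186. 263.] 0.92 [0.653 0.278 0.   ]
side green_disc [159. 308.] 0.88 [0.672 0.41  0.   ]
side green_disc [167. 225.] 0.62 [0.744 0.154 0.   ]
0.3 [ 0.24  -0.577  0.222] [ 0.981  0.196 -0.    -0.   ] 0.08710923066859826
```

View pics/top1.png

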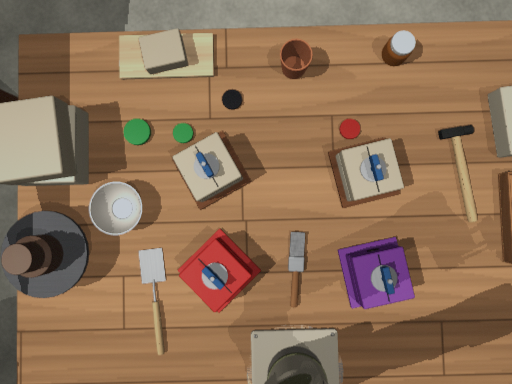

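View pics/side1.png

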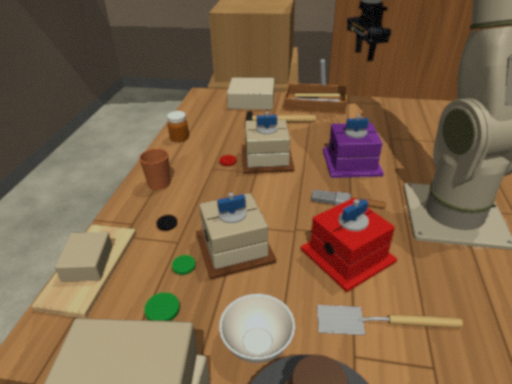

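The left plaster mould at top (205,165) / side (232,210) has the small green disc at top (183,132) beside it, so it is the target. The look-alikes are the larger green disc (137,131), the black disc (232,99), the mould with the red disc (375,168), and the red and purple moulds. I'll confirm this in one crop and measure the bar angle.

```bash
cat >> h.py <<'E'
def bar(p,c,z=.14,w=26):
    x,y=map(int,c); im=p['image'][y-w:y+w,x-w:x+w]
    h=cv2.cvtColor(im,cv2.COLOR_RGB2HSV); m=cv2.inRange(h,(95,110,40),(125,255,255))
    n,lab,st,ce=cv2.connectedComponentsWithStats(m); k=1+st[1:,4].argmax()
    v,u=np.nonzero(lab==k); P=np.array([onplane(p,(a+x-w,b+y-w),z)[:2] for a,b in zip(u,v)])
    (cx,cy),(W,H),_=rect=cv2.minAreaRect((P*1000).astype(np.float32))
    q=P-P.mean(0); e=np.linalg.svd(q,full_matrices=False)[2][0]
    return P.mean(0),np.array([cx,cy])/1000,(W,H),np.degrees(np.arctan2(e[1],e[0]))%180,(u.mean()+x-w,v.mean()+y-w)
E
python3 - <<'E'
from h import *
np.set_printoptions(precision=3,suppress=True)
p=eyes.camera('top');q=eyes.camera('side')
B=bar(p,(203,165));C=bar(q,(232,208));print(B);print(C)
print('tri blue centroid',tri([p,q],[B[4],C[4]]))
L=[min(eyes.landmark_of(a,'nut_a_grip'),key=lambda d:np.hypot(*(np.array(d['xy'])-c)))['xy'] for a,c in((p,(203,165)),(q,(232,208)))]
print(L,'tri lm',tri([p,q],L))
c1=cv2.resize(p['image'][105:225,140:260],(400,400),interpolation=2);c2=cv2.resize(q['image'][170:290,160:280],(400,400),interpolation=2)
cv2.imwrite('pics/crop.png',np.hstack([c1,c2])[:,:,::-1])
E
```

```text
(array([0.55 , 0.212]), array([0.551, 0.213]), (64.90652465820312, 14.846711158752441), np.float64(28.165473674734017), (np.float64(204.3985507246377), np.float64(164.32608695652175)))
(array([0.551, 0.213]), array([0.549, 0.214]), (59.87712097167969, 55.53868103027344), np.float64(43.26951882883548), (np.float64(231.03246753246754), np.float64(203.72402597402598)))
tri blue centroid [0.551 0.213 0.14 ]
[[203.1, 163.1], [232.2, 206.2]] tri lm [0.551 0.216 0.136]
```

View pics/crop.png

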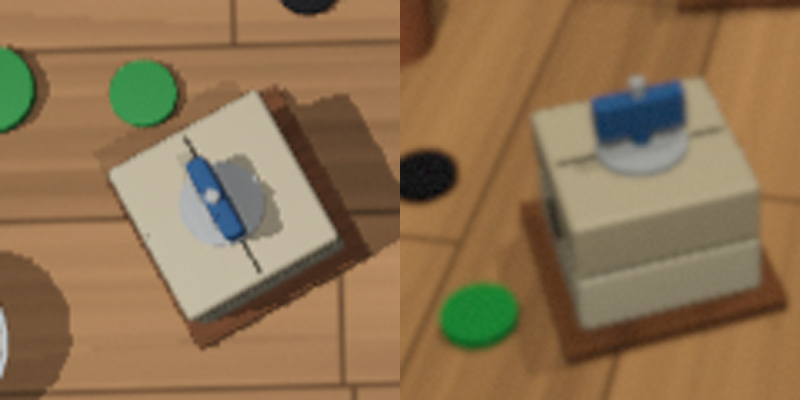

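The crop confirms the target: the small green disc lies beside this mould. The nut is at (0.551, 0.213, 0.14) with its bar at 28°. The other mould has the red disc. Moving over at height now.

>>> play_rows --pt "0.98 -1 -0.2 0 0 0 100" --pt "0.98 -1 -0.2 0 0 0 100" --pt "0.98 -1 -0.2 0 0 0 100" --pt "0.98 -1 -0.2 0 0 0 100" --pt "0.98 -1 -0.2 0 0 0 100" --squeeze 30

```text
time: 1.12
ee_pos: [0.3458, -0.314, 0.2635]
eef_rot: [0.98, 0.198, 0.0, 0.001]
ft_force: [0.3, -0.5, -0.3]
width: 0.0871
```

>>> play_rows --pt "0.98 -1 0 0 0 0 100" --pt "0.98 -1 0 0 0 0 100" --pt "0.98 -1 0 0 0 0 100" --pt "0.98 -1 0 0 0 0 100" --pt "0.98 -1 0 0 0 0 100"

```text
time: 1.75
ee_pos: [0.4491, -0.0534, 0.263]
eef_rot: [0.98, 0.198, 0.001, 0.0]
ft_force: [-0.1, -0.6, -0.0]
width: 0.087
```

>>> play_rows --pt "0.98 -1 0 0 0 -0.06 100" --pt "0.98 -1 0 0 0 -0.06 100" --pt "0.98 -1 0 0 0 -0.06 100" --pt "0.98 -1 0 0 0 -0.06 100" --pt "0.98 -1 0 0 0 -0.06 100"

```text
time: 2.38
ee_pos: [0.5524, 0.2067, 0.2623]
eef_rot: [0.97, 0.244, -0.0, -0.001]
ft_force: [-0.7, -0.2, -0.9]
width: 0.0868
```

```bash
cat > g.py <<'E'
from h import *
from scipy.spatial.transform import Rotation as Ro
np.set_printoptions(precision=3,suppress=True)
s=r.read_state();R=Ro.from_quat(s['eef_rot']).as_matrix()
print('t',s['time'],s['ee_pos'],'yaw',np.degrees(np.arctan2(R[1,0],R[0,0])),'q',s['joint_positions'],'F',s['ft_force'],s['torque'],s['width'])
g=np.array([.551,.213,.124]); print('to go, shares',R.T@(g-s['ee_pos'])/.2); print(R)
E
python3 g.py
```

```text
t 2.375 [0.552 0.207 0.262] yaw 28.196175542553586 q [ 0.211  0.339 -0.818  1.464  0.245  1.445 -1.687] F [-0.664 -0.228 -0.905] [-0.076 -0.038 -0.026] 0.08684027059690298
to go, shares [ 0.008 -0.03   0.691]
[[ 0.881  0.472 -0.001]
 [ 0.472 -0.881  0.002]
 [ 0.    -0.002 -1.   ]]
```

>>> play_rows --pt "0.01 -0.03 0.3 0 0 0 100" --pt "0.01 -0.03 0.55 0 0 0 80" --pt "0.01 -0.03 0.69 0 0 0 60" --pt "0.01 -0.03 0.69 0 0 0 50" --pt "0.01 -0.03 0.69 0 0 0 50"

```text
time: 3.0
ee_pos: [0.5521, 0.2097, 0.1261]
eef_rot: [0.97, 0.242, 0.001, -0.0]
ft_force: [-0.8, -0.8, 0.5]
width: 0.0551
```

```bash
python3 g.py; python3 - <<'E'
from h import *
p=eyes.camera('top');q=eyes.camera('side')
c1=cv2.resize(p['image'][115:215,150:250],(400,400),interpolation=2);c2=cv2.resize(q['image'][140:260,170:290],(400,400),interpolation=2)
cv2.imwrite('pics/crop2.png',np.hstack([c1,c2])[:,:,::-1])
E
```

```text
t 3.0 [0.552 0.21  0.126] yaw 28.016614422785707 q [ 0.182  0.439 -0.783  1.643  0.328  1.194 -1.757] F [-0.791 -0.777  0.457] [-0.031 -0.059 -0.01 ] 0.055089031196608754
to go, shares [ 0.003 -0.017  0.01 ]
[[ 0.883  0.47   0.002]
 [ 0.47  -0.883  0.001]
 [ 0.002  0.    -1.   ]]
```

View pics/crop2.png

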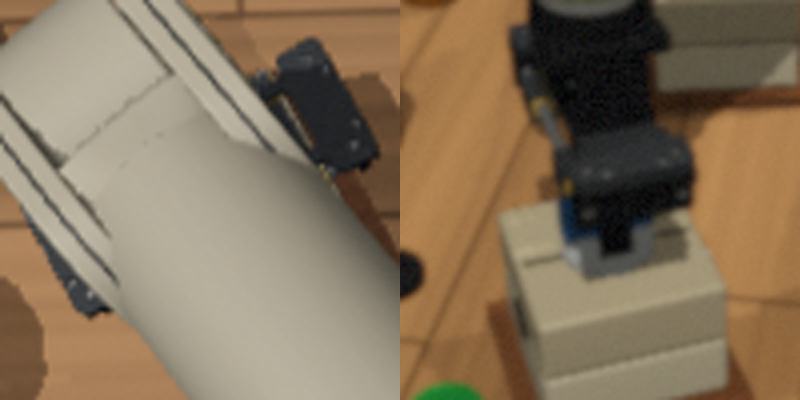

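The fingers straddle the nut. I'll centre by 3 mm and close.

>>> play_rows --pt "0 -0.015 0.01 0 0 0 15" --pt "0 -0.015 0.01 0 0 0 0" --pt "0 -0.015 0.01 0 0 0 0" --pt "0 -0.015 0.01 0 0 0 0" --pt "0 -0.015 0.01 0 0 0 0" --squeeze 20

```text
time: 3.72
ee_pos: [0.5501, 0.2118, 0.1226]
eef_rot: [0.97, 0.242, 0.0, 0.0]
ft_force: [0.4, -0.4, 1.1]
width: 0.0159
```

```bash
python3 g.py
```

```text
t 3.725 [0.55  0.212 0.123] yaw 28.003683513933524 q [ 0.178  0.441 -0.782  1.648  0.331  1.19  -1.764] F [ 0.38  -0.44   1.093] [-0.083  0.074 -0.074] 0.01587360567656482
to go, shares [ 0.007 -0.003 -0.007]
[[ 0.883  0.47   0.   ]
 [ 0.47  -0.883 -0.   ]
 [ 0.     0.    -1.   ]]
```

Gripped (15.9 mm). I'll feel counter-clockwise by 6° first.

>>> play_rows --pt "0 0 0 0 0 -0.03 0" --pt "0 0 0 0 0 -0.06 0" --pt "0 0 0 0 0 -0.07 0" --pt "0 0 0 0 0 -0.07 0" --squeeze 30

```text
time: 4.22
ee_pos: [0.5501, 0.2119, 0.1226]
eef_rot: [0.956, 0.294, 0.0, -0.0]
ft_force: [0.8, -0.2, 0.9]
width: 0.0171
```

```bash
python3 g.py
```

```text
t 4.225 [0.55  0.212 0.123] yaw 34.24786928172138 q [ 0.192  0.447 -0.802  1.648  0.341  1.193 -1.662] F [ 0.769 -0.175  0.881] [ 0.058 -0.155 -0.879] 0.017080286356104705
to go, shares [ 0.007 -0.002 -0.007]
[[ 0.827  0.563  0.   ]
 [ 0.563 -0.827  0.   ]
 [ 0.     0.    -1.   ]]
```

Counter-clockwise it stands firm (0.88 N m against the 0.12 it should take, and the jaws wedged slightly). So I turn clockwise.

>>> play_rows --pt "0 0 0 0 0 0.07 0" --pt "0 0 0 0 0 0.13 0" --pt "0 0 0 0 0 0.19 0" --pt "0 0 0 0 0 0.25 0" --pt "0 0 0 0 0 0.25 0"

```text
time: 4.85
ee_pos: [0.5501, 0.2118, 0.1226]
eef_rot: [0.995, 0.103, 0.0, 0.0]
ft_force: [2.6, -1.3, 0.9]
width: 0.0159
```

```bash
python3 g.py
```

```text
t 4.85 [0.55  0.212 0.123] yaw 11.851010600957073 q [ 0.14   0.426 -0.731  1.65   0.304  1.182 -2.027] F [ 2.635 -1.275  0.9  ] [-0.177 -0.295 -0.094] 0.015926623663107205
to go, shares [ 0.006 -0.005 -0.007]
[[ 0.979  0.205  0.001]
 [ 0.205 -0.979 -0.001]
 [ 0.     0.001 -1.   ]]
```

It gives clockwise (0.1 N m, jaws at 15.9 mm). Continuing as far as the wrist range allows.

>>> play_rows --pt "0 0 0 0 0 0.08 0" --pt "0 0 0 0 0 0.16 0" --pt "0 0 0 0 0 0.23 0" --pt "0 0 0 0 0 0.27 0" --pt "0 0 0 0 0 0.27 0"

```text
time: 5.48
ee_pos: [0.5501, 0.2117, 0.1226]
eef_rot: [0.994, -0.108, 0.0, 0.0]
ft_force: [1.3, -1.8, 1.8]
width: 0.0158
```

```bash
python3 g.py
```

```text
t 5.475 [0.55  0.212 0.123] yaw -12.358823062442136 q [ 0.085  0.407 -0.658  1.653  0.267  1.173 -2.424] F [ 1.292 -1.81   1.809] [-0.334 -0.249 -0.055] 0.01580910044126897
to go, shares [ 0.003 -0.007 -0.007]
[[ 0.977 -0.214  0.   ]
 [-0.214 -0.977 -0.001]
 [ 0.001  0.    -1.   ]]
```

40° so far. I'll release, rise, make a half turn for wrist range, and regrasp for the rest.

>>> play_rows --pt "0 0 0 0 0 0 60" --pt "0 0 0 0 0 0 60" --pt "0 0 0 0 0 0 60" --pt "0 0 -0.2 0 0 0 60" --pt "0 0 -0.35 0 0 0 60"

```text
time: 6.1
ee_pos: [0.5499, 0.2122, 0.1938]
eef_rot: [0.994, -0.108, 0.0, -0.0]
ft_force: [0.5, 0.8, -0.5]
width: 0.0507
```

>>> play_rows --pt "0 0 0 0 0 -0.1 60" --pt "0 0 0 0 0 -0.2 60" --pt "0 0 0 0 0 -0.3 60" --pt "0 0 0 0 0 -0.4 60" --pt "0 0 0 0 0 -0.5 60"

```text
time: 6.72
ee_pos: [0.5498, 0.212, 0.1925]
eef_rot: [0.959, 0.283, -0.0, -0.0]
ft_force: [0.3, -0.4, 0.1]
width: 0.052
```

>>> play_rows --pt "0 0 0 0 0 -0.1 60" --pt "0 0 0 0 0 -0.2 60" --pt "0 0 0 0 0 -0.3 60" --pt "0 0 0 0 0 -0.4 60" --pt "0 0 0 0 0 -0.5 60"

```text
time: 7.35
ee_pos: [0.5499, 0.212, 0.1925]
eef_rot: [0.778, 0.628, -0.0, -0.0]
ft_force: [1.2, 0.1, 0.1]
width: 0.0521
```

>>> play_rows --pt "0 0 0 0 0 -0.1 60" --pt "0 0 0 0 0 -0.2 60" --pt "0 0 0 0 0 -0.3 60" --pt "0 0 0 0 0 -0.4 60" --pt "0 0 0 0 0 -0.5 60"

```text
time: 7.98
ee_pos: [0.5499, 0.212, 0.1925]
eef_rot: [0.478, 0.878, -0.0, -0.0]
ft_force: [0.4, -0.5, 0.3]
width: 0.0522
```

>>> play_rows --pt "0 0 0 0 0 -0.1 60" --pt "0 0 0 0 0 -0.2 60" --pt "0 0 0 0 0 -0.3 60" --pt "0 0 0 0 0 -0.4 60" --pt "0 0 0 0 0 -0.5 60"

```text
time: 8.6
ee_pos: [0.5499, 0.2119, 0.1925]
eef_rot: [0.106, 0.994, -0.0, -0.0]
ft_force: [-0.1, 0.4, -0.2]
width: 0.052
```

```bash
python3 g.py
```

```text
t 8.6 [0.55  0.212 0.193] yaw 167.83796739793198 q [ 0.457  0.565 -1.233  1.556  0.538  1.405  0.54 ] F [-0.135  0.364 -0.21 ] [ 0.115 -0.16  -0.026] 0.05202263876036742
to go, shares [-0.004  0.006  0.343]
[[-0.978  0.211 -0.   ]
 [ 0.211  0.978 -0.   ]
 [ 0.    -0.    -1.   ]]
```

Plenty of range now; back down and close.

>>> play_rows --pt "0 0 0.2 0 0 0 60" --pt "0 0 0.34 0 0 0 60" --pt "0 0 0.34 0 0 0 20" --pt "0 0 0.34 0 0 0 0" --pt "0 0 0.34 0 0 0 0"

```text
time: 9.22
ee_pos: [0.5505, 0.2124, 0.1259]
eef_rot: [0.109, 0.994, 0.0, 0.001]
ft_force: [-0.2, -0.5, 0.6]
width: 0.0299
```

>>> play_rows --pt "0 0 0 0 0 0 0" --pt "0 0 0 0 0 0 0" --pt "0 0 0 0 0 0.08 0" --pt "0 0 0 0 0 0.16 0" --pt "0 0 0 0 0 0.2 0"

```text
time: 9.85
ee_pos: [0.5501, 0.2116, 0.1252]
eef_rot: [0.264, 0.964, -0.0, 0.0]
ft_force: [-2.0, -2.5, 5.2]
width: 0.0156
```

```bash
python3 g.py
```

```text
t 9.85 [0.55  0.212 0.125] yaw 149.3394241173273 q [ 0.398  0.585 -1.123  1.636  0.549  1.274  0.209] F [-1.978 -2.474  5.243] [-0.601  0.309  0.127] 0.015557973093088465
to go, shares [-0.     0.008  0.006]
[[-0.86   0.51   0.001]
 [ 0.51   0.86  -0.001]
 [-0.001 -0.    -1.   ]]
```

About 59° in all. Releasing, rising and moving clear toward the base for a look.

>>> play_rows --pt "0 0 0 0 0 0 60" --pt "0 0 0 0 0 0 60" --pt "0 0 0 0 0 0 60" --pt "0 0 -0.25 0 0 0 60" --pt "0 0 -0.5 0 0 0 60"

```text
time: 10.48
ee_pos: [0.5496, 0.2119, 0.2255]
eef_rot: [0.262, 0.965, -0.0, -0.001]
ft_force: [0.8, 0.0, 0.1]
width: 0.0508
```

>>> play_rows --pt "0 -1 -0.3 0 0 0 60" --pt "0 -1 -0.3 0 0 0 60" --pt "0 -1 -0.3 0 0 0 60" --pt "0 -1 -0.3 0 0 0 60" --pt "0 -1 -0.3 0 0 0 60"

```text
time: 11.1
ee_pos: [0.4482, 0.0375, 0.2847]
eef_rot: [0.264, 0.964, -0.001, 0.001]
ft_force: [0.6, -0.5, 0.5]
width: 0.0521
```

```bash
python3 g.py; python3 - <<'E'
from h import *
p=snap('top','top3.png');q=snap('side','side3.png')
try:
    print('target',bar(p,(203,165)))
    print('other',bar(p,(376,168)))
except Exception as e: print(e)
for c in (p,q):
    for d in eyes.landmark_of(c,'green_disc'): print(np.round(d['xy']),onplane(c,d['xy'],0))
cv2.imwrite('pics/fin.png',np.hstack([cv2.resize(a['image'],(400,300)) for a in(p,q)])[:,:,::-1])
E
```

```text
t 11.1 [0.448 0.038 0.285] yaw 149.35752495898186 q [ 1.258 -0.126 -1.309  1.747 -0.121  1.428  1.005] F [ 0.574 -0.505  0.52 ] [ 0.097 -0.199 -0.013] 0.05209939806420598
to go, shares [0.006 1.018 0.802]
[[-0.86   0.51   0.001]
 [ 0.51   0.86  -0.002]
 [-0.002 -0.001 -1.   ]]
target (array([0.54945812, 0.21268555]), array([0.55005927, 0.21261125]), (17.572105407714844, 61.82155227661133), np.float64(149.57616388268042), (np.float64(204.31645569620252), np.float64(164.64556962025316)))
other (array([ 0.53181048, -0.20204861]), array([ 0.53182489, -0.20134201]), (61.11125946044922, 22.111080169677734), np.float64(13.03613196512461), (np.float64(375.59016393442624), np.float64(167.4207650273224)))
[229. 100.] [0.74348563 0.160194   0.        ]
[138. 133.] [0.65840033 0.41283889 0.        ]
[184. 135.] [0.64886741 0.28678097 0.        ]
[186. 262.] [6.55255436e-01 2.74811025e-01 1.11022302e-16]
[162. 311.] [0.66100433 0.41608625 0.        ]
[169. 228.] [0.73588787 0.16359461 0.        ]
```

View pics/fin.png

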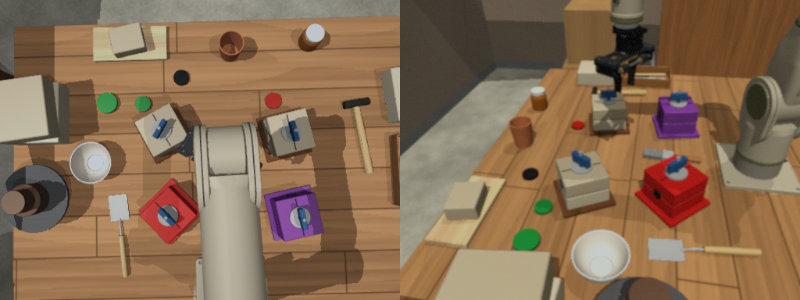

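The nut on the target mould is now at 149.6° (it was 28°), so it has turned 58.6° clockwise. The other nut and both discs are unmoved, and the arm is clear.

```bash
python3 -c "from bench import job; print(job.close_job())"
```

```text
the job is handed in; nothing more can be done
None
```

I loosened the blue nut on the mould beside the small green disc by about 59° clockwise, let go of it, moved the arm clear and handed the job in at about 11 s. Handing in reports no verdict.

- **Finding the direction:** Counter-clockwise, the nut stood firm: 0.88 N m after a 6° feel. Clockwise, it gave at about 0.1 N m. I turned it 40°, regripped after a half turn of the wrist because joint 7 was near its limit, then turned the rest.
- **Last checks:** The picture shows the bar moved from 28° to 149.6°, which agrees with the gripper's own reading of about 59°. The other mould's nut still looks in line with its marks at 13°, though I had no angle measured for it at the start to compare. The green disc lies within the detector's roughly 1 cm noise of where it was. The last force reading showed no contact.

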